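Park the microscope objectives by height

TASK

Park the four colour-banded microscope objectives upright on the strip, one centred on each rubber disc, in order of height: the shortest on the disc next to the green magnet, the tallest at the far end. They are optics: lift them over and set them down gently, never drop one or knock one over. Leave the eyepiece where it stands.

Things in the scene. Friction and masses are not known exactly. Their poses are not given: they have to be found in the camera images.
- objective_red: microscope objective standing upright, nose up: a black round barrel 34 mm in diameter from its foot up to 26 mm, whose uppermost 10 mm is a red colour band (seen from above as a red ring), then a thin silver nose 20 mm in diameter and 12 mm tall; overall height 38 mm, about 100 g (varies by a third). Origin at the centre of its underside, z up along the barrel.
- objective_yellow: microscope objective standing upright, nose up: a black round barrel 34 mm in diameter from its foot up to 40 mm, whose uppermost 10 mm is a yellow colour band (seen from above as a yellow ring), then a thin silver nose 20 mm in diameter and 12 mm tall; overall height 52 mm, about 140 g (varies by a third). Origin at the centre of its underside, z up along the barrel.
- objective_blue: microscope objective standing upright, nose up: a black round barrel 34 mm in diameter from its foot up to 54 mm, whose uppermost 10 mm is a blue colour band (seen from above as a blue ring), then a thin silver nose 20 mm in diameter and 12 mm tall; overall height 66 mm, about 180 g (varies by a third). Origin at the centre of its underside, z up along the barrel.
- objective_white: microscope objective standing upright, nose up: a black round barrel 34 mm in diameter from its foot up to 68 mm, whose uppermost 10 mm is a white colour band (seen from above as a white ring), then a thin silver nose 20 mm in diameter and 12 mm tall; overall height 80 mm, about 220 g (varies by a third). Origin at the centre of its underside, z up along the barrel.
- disc_1: fixed black rubber disc, 52 mm in diameter, 4 mm thick, one of four alike in a straight row at 70 mm spacing (disc_1, disc_2, disc_3, disc_4 in sequence along the row) on a fixed silver metal strip 66 mm wide, 350 mm long, 6 mm thick. Origin at the centre of its underside, which lies on the strip 6 mm above the bench; y points along the row, x across it. Its top is 10 mm above the bench.
- disc_2: fixed black rubber disc, 52 mm in diameter, 4 mm thick, one of four alike in a straight row at 70 mm spacing (disc_1, disc_2, disc_3, disc_4 in sequence along the row) on a fixed silver metal strip 66 mm wide, 350 mm long, 6 mm thick. Origin at the centre of its underside, which lies on the strip 6 mm above the bench; y points along the row, x across it. Its top is 10 mm above the bench.
- disc_3: fixed black rubber disc, 52 mm in diameter, 4 mm thick, one of four alike in a straight row at 70 mm spacing (disc_1, disc_2, disc_3, disc_4 in sequence along the row) on a fixed silver metal strip 66 mm wide, 350 mm long, 6 mm thick. Origin at the centre of its underside, which lies on the strip 6 mm above the bench; y points along the row, x across it. Its top is 10 mm above the bench.
- disc_4: fixed black rubber disc, 52 mm in diameter, 4 mm thick, one of four alike in a straight row at 70 mm spacing (disc_1, disc_2, disc_3, disc_4 in sequence along the row) on a fixed silver metal strip 66 mm wide, 350 mm long, 6 mm thick. Origin at the centre of its underside, which lies on the strip 6 mm above the bench; y points along the row, x across it. Its top is 10 mm above the bench.
- green_magnet: fixed green domed magnet, 30 mm in diameter, 9 mm tall, on one end of the strip, in line with the discs, 48 mm beyond the centre of the end disc (which end varies; a like yellow magnet marks the other end). Origin at the centre of its underside, 6 mm above the bench.
- eyepiece: bystander: microscope eyepiece standing upright among the objectives; silver tube 30 mm in diameter and 30 mm tall with a wider black rubber eyecup on top, 42 mm in diameter, 18 mm tall, glass in its middle; overall 48 mm tall, no colour band. Origin at the centre of its underside.

How it is judged:
By the outcome, as a careful person would: the job done as asked, in the order asked, and still so for the second after the job is handed in, with the robot touching nothing.
It also fails if it takes over 102 s, if anything falls off the work surface, if the arm or the gripper's body presses on something with over 40 N, if the wrist force passes 120 N, or if a joint passes its speed limit or range.

ROBOT

A 6-joint arm with a two-finger parallel gripper is mounted at the origin on the work surface. World frame = base frame: x ahead of the robot, y to its left, z up, the work surface at z = 0. Lengths are in m, angles in rad, forces in N, time in s.
With the tool pointing down it reaches from about 0.225 to 0.875 m from the base axis. Payload 3.4 kg.
Tool frame: the origin (TCP) lies at the very end of the fingers, on their centre line; the grasp point (between the pads) lies 19 mm behind it; z points along the fingers, y is the line along which they close (so a half turn about z gives the same grasp; the last joint's range is limited). The gripper opens to 85 mm and grips with 20 to 120 N. Pads are 22 mm wide; open, the fingers measure 114 mm over their backs; the gripper's body (76 mm by 85 mm) begins 54 mm behind the grasp point. The pads swing forward as they close: fully open they stand 13 mm farther back than shut.
Start: joints at [-1.334, 0.276, 1.505, -0, 1.361, -0.121], TCP at [0.201, -0.539, 0.231] pointing down, gripper open.
Joint ranges: [-2.89, 2.89], [-0.75, 2.08], [0.22, 2.7], [-1.18, 4.32], [0.11, 2.71], [-2.7, 2.7]. Speed limits (rad/s): [2.57, 2.57, 3.14, 3.14, 3.14, 3.14].

INTERFACE

Orientations are given as a unit quaternion [w, x, y, z].
In Python, from rig import manip gives the robot as it stands. The module is installed in compiled form; this text tells all that it offers.
- The arm moves only by the tool play_rows, never from a script. Its argument "motion" is a list of rows, each a list of 5 numbers: the shift along the tool's x, y, z in units of 40 mm (1.0 is 40 mm), then the turn about the tool's z in units of 10 degrees (1.0 is 10 degrees), then the finger opening in mm, from 0 to 85.4. A call has 1 to 5 rows; each row is the pose to reach, as a shift and turn from the pose commanded when the call began, along the tool's axes at that moment; what a row does not reach only later rows make up. A row lasts 1/8 s, in which the tool goes at most 62.5 mm and 10.7 degrees, less where a joint would pass 70% of its speed; a pose out of reach is approached as far as the arm can. A call with a gripper value outside its range is refused whole. The fingers move at their own pace and stop on an object; "newtons" is the grip in N (left out, the last holds). Time passes only in rows, so rows that repeat a pose let the fingers close. It gives the time, the measured TCP pose, the force, the opening and the grip force at its end, in the units of the state.
- manip.get_state(): the state, without advancing time (a new reading comes with each control period).
- manip.get_image(name): name is "scene" or "top"; returns a dict with "img" (480x640x3 uint8, red, green, blue), "range_z" (480x640 float32, m along the optical axis (not along the pixel's ray), 0 where there is no reading), "fx", "fy", "cx", "cy" (pixels), "R" (3x3) and "t" (3): a world point X has camera coordinates R X + t. Camera axes: x right, y down, z forward; pixel columns grow to the right and rows downward; lengths in m; the calibration is good to about 2 mm. A picture is of the moment at which its call begins.
- manip.sign_off(): hands the job in; it is judged then, once.
The state is a dict: "clock": time; "qpos": joint angles; "qd": joint speeds; "effort": joint torques, N m; "position": TCP position; "ee_rot": TCP orientation; "contact_force": force on the tool from outside, world axes, zero at the start; "moment": the same for the moment, N m; "width": finger opening in m; "gripper_force": force on a finger pad.
Only numpy, scipy, OpenCV 4.12 (cv2) and the standard library are available. Lean on these libraries where they do the work, as an engineer would, in place of code of your own. Each camera call takes 0.05 s, during which the arm holds its last target. There are 200 camera calls.

## Working session

There is one attempt and no reset: what is moved stays moved. The work goes in short steps, Python scripts to look and compute and a tool call to move; the robot and the scene stay as the last step left them, time stands still between calls to the robot, and variables do not carry over. Pictures are saved under pics/ and viewed, at most 14 in all, crops included, and the job is handed in when it is done.

Besides the shell and the picture viewer there is one more tool, called after "Emit:" by a JSON object that holds its "op" and its "data", one argument or row to a line. play_rows: Moves the arm, as the interface text tells. Its arguments: {"type":"object","properties":{"motion":{"type":"array","items":{"type":"array","items":{"type":"number"}}},"newtons":{"type":"number"}},"required":["motion"]}

```bash
mkdir -p pics
python3 - <<'E'
from rig import manip
import cv2,numpy as np,pickle
s=manip.get_state();print({k:np.round(v,3) for k,v in s.items()})
d={}
for n in("top","scene"):
    i=manip.get_image(n);d[n]=i;cv2.imwrite(f"pics/{n}0.png",i["img"][:,:,::-1])
    print(n,i["fx"],i["cx"],i["cy"],np.round(i["R"],3),i["t"])
pickle.dump(d,open("im0.pkl","wb"))
E
```

```text
{'clock': np.float64(0.0), 'qpos': array([-1.334,  0.277,  1.506, -0.   ,  1.361, -0.121]), 'qd': array([-0.   , -0.   , -0.001, -0.001, -0.002, -0.   ]), 'effort': array([-0.0000e+00, -4.1677e+01, -2.4581e+01, -0.0000e+00,  1.1000e-02,
       -0.0000e+00]), 'position': array([ 0.201, -0.538,  0.23 ]), 'ee_rot': array([-0.001,  0.984,  0.178, -0.   ]), 'contact_force': array([0.657, 0.925, 1.413]), 'moment': array([ 0.039,  0.002, -0.025]), 'gripper_force': np.float64(0.0), 'width': np.float64(0.085)}
top 452.1303651501075 324.06281937109725 243.84024637114806 [[-0.03  -0.999 -0.012]
 [-0.983  0.032 -0.181]
 [ 0.181  0.006 -0.983]] [0.00492496 0.5583741  0.66915441]
scene 536.0649821982927 330.67997678505606 235.9979521365771 [[ 0.051  0.999  0.006]
 [ 0.82  -0.038 -0.571]
 [-0.57   0.034 -0.821]] [-0.02719689 -0.40884462  1.19752817]
```

View pics/top0.png

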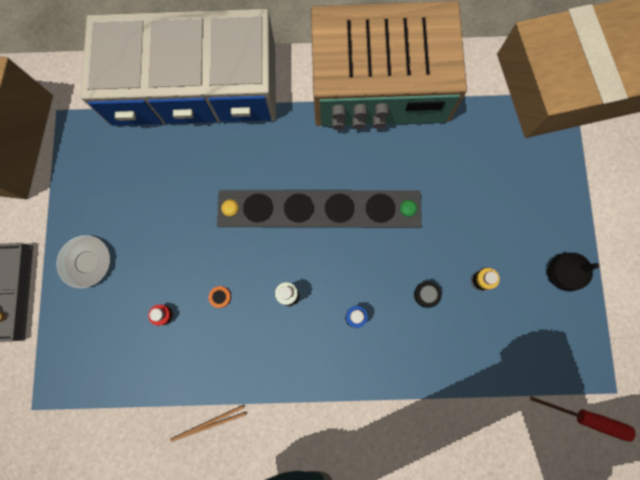

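View pics/scene0.png

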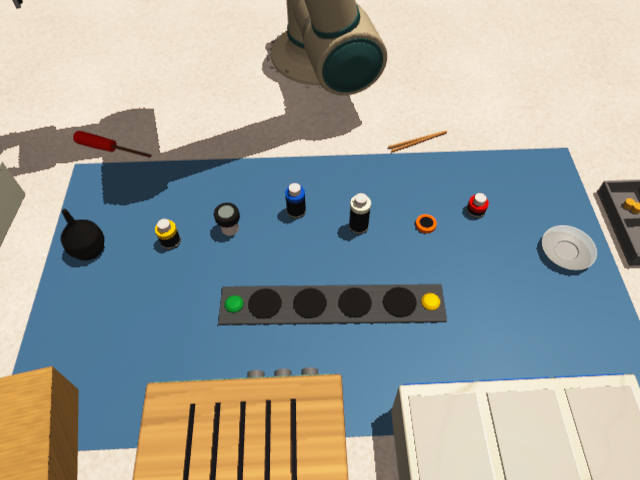

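The top view shows the strip at row 208: yellow magnet at (230,208), green magnet at (408,208), discs at columns 258 to 380. Objectives are red (159,315), white (287,293), blue (357,316) and yellow (488,279). The eyepiece is at (428,294). The scene view shows the same layout with all four standing.

```bash
cat > h.py <<'E'
import numpy as np,cv2
H=dict(red=.038,yellow=.052,blue=.066,white=.080)
def cast(i,u,v,z):
    R,t=np.array(i["R"]),np.array(i["t"]);c=-R.T@t
    d=R.T@np.array([(u-i["cx"])/i["fx"],(v-i["cy"])/i["fy"],1.])
    return (c+d*(z-c[2])/d[2])
def proj(i,X):
    p=np.array(i["R"])@X+np.array(i["t"]);return i["fx"]*p[0]/p[2]+i["cx"],i["fy"]*p[1]/p[2]+i["cy"]
def cloud(i):
    v,u=np.mgrid[:480,:640];z=i["range_z"]
    P=np.stack([(u-i["cx"])/i["fx"]*z,(v-i["cy"])/i["fy"]*z,z],-1)
    return (P-np.array(i["t"]))@np.array(i["R"])
def blob(i,m,u,v,r=20):
    """centroid of the largest part of mask m near u,v"""
    w=np.zeros((480,640),np.uint8);u,v=int(u),int(v);w[max(v-r,0):v+r,max(u-r,0):u+r]=1
    n,l,s,c=cv2.connectedComponentsWithStats((m*w).astype(np.uint8))
    if n<2:return None
    k=1+s[1:,4].argmax();return (*c[k],s[k,4])
E
cat > m.py <<'E'
from h import *;import pickle
d=pickle.load(open("im0.pkl","rb"))
uv=dict(red=(159,315),white=(287,293),blue=(357,316),yellow=(488,279),eyepiece=(428,294))
H["eyepiece"]=.048
for k,p in uv.items():
    X=cast(d["top"],*p,H[k])
    for n in d:
        i=d[n];C=cloud(i);q=proj(i,X)
        b=blob(i,(abs(C[:,:,2]-H[k])<.005),*q)
        if b: print(k,n,np.round(b,1),np.round(cast(i,b[0],b[1],H[k])*1e3,1))
        else: print(k,n,"none")
        C2=C[int(q[1])-20:int(q[1])+20,int(q[0])-20:int(q[0])+20,2];print("  max z",np.round(C2.max(),4))
for n in d:
    i=d[n];hsv=cv2.cvtColor(i["img"],cv2.COLOR_RGB2HSV)
    for p in [(258,208),(299,208),(340,208),(380,208)]:
        q=proj(i,cast(d["top"],*p,.01));b=blob(i,i["img"].max(2)<38,*q,r=26);print("disc",n,np.round(b,1),np.round(cast(i,b[0],b[1],.01)*1e3,1))
    for nm,p,lo,hi in [("green",(408,208),45,85),("yel",(230,208),15,33)]:
        q=proj(i,cast(d["top"],*p,.011));b=blob(i,(hsv[:,:,0]>lo)&(hsv[:,:,0]<hi)&(hsv[:,:,1]>120),*q);print(nm,n,np.round(b,1),np.round(cast(i,b[0],b[1],.010)*1e3,1))
E
python3 m.py
```

```text
red top [156.4 314.1 138. ] [456.2 256.4  38. ]
  max z 0.759
red scene [479.8 197.6  97. ] [457.1 258.3  38. ]
  max z 0.7502
white top [285.5 292.1 137. ] [481.2  47.4  80. ]
  max z 0.759
white scene [360.3 197.9 110. ] [482.   49.6  80. ]
  max z 0.7502
blue top [357. 316. 137.] [442.9 -59.   66. ]
  max z 0.759
blue scene [294.  187.4  96. ] [443.4 -56.8  66. ]
  max z 0.7502
yellow top [490.9 277.  139. ] [ 497.  -271.2   52. ]
  max z 0.759
yellow scene [163.  223.3 110. ] [ 497.1 -268.7   52. ]
  max z 0.7502
eyepiece top [428.3 293.6 558. ] [ 474.4 -172.8   48. ]
  max z 0.759
eyepiece scene [225.6 212.1 413. ] [ 475.9 -170.4   48. ]
  max z 0.7502
disc top [257.9 207.5 579. ] [632.7  99.2  10. ]
disc top [298.6 207.5 583. ] [630.3  29.5  10. ]
disc top [339.2 207.7 579. ] [627.7 -39.9  10. ]
disc top [380.2 207.8 578. ] [ 625.2 -109.8   10. ]
green top [408.1 207.8 204. ] [ 623.5 -157.3   10. ]
yel top [229.4 207.5 243. ] [634.4 148.1  10. ]
disc scene [399.2 302.  746. ] [634.9 101.   10. ]
disc scene [354.5 302.5 736. ] [632.3  31.6  10. ]
disc scene [309.4 303.1 744. ] [630.  -38.1  10. ]
disc scene [264.4 303.5 742. ] [ 627.4 -107.6   10. ]
green scene [233.5 303.5 262. ] [ 625.2 -155.2   10. ]
yel scene [430.3 301.1 282. ] [635.7 149.5  10. ]
```

```bash
cat > go.py <<'E'
import sys,numpy as np
from rig import manip
from scipy.spatial.transform import Rotation as Ro
s=manip.get_state();q=s["ee_rot"];R=Ro.from_quat([q[1],q[2],q[3],q[0]]).as_matrix();p=np.array(s["position"])
print("t",round(s["clock"],2),"pos",np.round(p*1e3,1),"w",round(s["width"]*1e3,1),"grip",round(float(s["gripper_force"]),1),"F",np.round(s["contact_force"],1),"zax",np.round(R[:,2],3))
for a in sys.argv[1:]:
    T=np.array([float(v) for v in a.split(",")])/1e3
    yaw=np.degrees(np.arctan2(R[1,1],R[0,1]))
    print(a,"shift units",np.round(R.T@(T-p)/.04,3),"turn units",round(-((2-yaw+90)%180-90)/10,3))
E
python3 go.py 456.6,257.4,150
```

```text
t 0.1 pos [ 201.3 -538.1  230.5] w 85.2 grip 0.0 F [-0.6  0.7  0.8] zax [-0.     0.002 -1.   ]
456.6,257.4,150 shift units [ 12.944 -16.39    2.042] turn units -7.15
```

Emit:
{"op": "play_rows", "data": {
  "motion": [
    [1, -1.2, 0, -1, 85],
    [2, -2.4, 0, -2, 85],
    [3, -3.6, 0.5, -3, 85],
    [4, -4.8, 1, -4, 85],
    [5, -6, 1, -5, 85]
  ],
  "newtons": 40
}}

```text
clock: 0.72
position: [0.3022, -0.2467, 0.19]
ee_rot: [-0.001, 0.815, 0.579, 0.0]
contact_force: [0.5, 0.3, 1.0]
width: 0.0851
gripper_force: 0.0
```

```bash
python3 go.py 456.6,257.4,150
```

```text
t 0.72 pos [ 302.2 -246.7  190. ] w 85.1 grip 0.0 F [0.5 0.3 1. ] zax [-0.002  0.002 -1.   ]
456.6,257.4,150 shift units [13.169 -0.506  1.024] turn units -2.124
```

Emit:
{"op": "play_rows", "data": {
  "motion": [
    [1.5, 0, 0.2, -1, 85],
    [3, -0.1, 0.4, -2.1, 85],
    [4.5, -0.2, 0.6, -2.1, 85],
    [6, -0.2, 0.8, -2.1, 85],
    [7.5, -0.3, 1, -2.1, 85]
  ]
}}

```text
clock: 1.35
position: [0.392, 0.0393, 0.1513]
ee_rot: [0.001, 0.698, 0.716, 0.0]
contact_force: [1.4, -0.3, 0.3]
width: 0.0852
gripper_force: 0.0
```

```bash
python3 go.py 456.6,257.4,150
```

```text
t 1.35 pos [392.   39.3 151.3] w 85.2 grip 0.0 F [ 1.4 -0.3  0.3] zax [ 0.001 -0.    -1.   ]
456.6,257.4,150 shift units [5.408 1.757 0.032] turn units -0.049
```

Emit:
{"op": "play_rows", "data": {
  "motion": [
    [1.4, 0.45, 0, 0, 85],
    [2.8, 0.9, 0, 0, 85],
    [4.2, 1.35, 0, 0, 85],
    [5.4, 1.75, 0, 0, 85],
    [5.4, 1.75, 0, 0, 85]
  ]
}}

```text
clock: 1.98
position: [0.4567, 0.2584, 0.1509]
ee_rot: [-0.0, 0.696, 0.718, 0.001]
contact_force: [0.7, 0.1, 0.0]
width: 0.0852
gripper_force: 0.0
```

```bash
python3 go.py 456.6,257.4,150 456.6,257.4,2
```

```text
t 1.98 pos [456.7 258.4 150.9] w 85.2 grip 0.0 F [0.7 0.1 0. ] zax [ 0.     0.001 -1.   ]
456.6,257.4,150 shift units [-0.024 -0.003  0.022] turn units -0.026
456.6,257.4,2 shift units [-0.028 -0.005  3.722] turn units -0.026
```

Emit:
{"op": "play_rows", "data": {
  "motion": [
    [0, 0, 1.3, 0, 85],
    [0, 0, 2.5, 0, 85],
    [0, 0, 3.2, 0, 85],
    [-0.02, 0, 3.55, 0, 85],
    [-0.02, 0, 3.68, 0, 85]
  ]
}}

```text
clock: 2.6
position: [0.4557, 0.2537, 0.0039]
ee_rot: [-0.0, 0.698, 0.716, -0.0]
contact_force: [0.4, -0.0, 0.2]
width: 0.0848
gripper_force: 0.0
```

Emit:
{"op": "play_rows", "data": {
  "motion": [
    [0, 0, 0, 0, 60],
    [0, 0, 0, 0, 45],
    [0, 0, 0, 0, 35],
    [0, 0, 0, 0, 25],
    [0, 0, 0, 0, 25]
  ],
  "newtons": 40
}}

```text
clock: 3.22
position: [0.4563, 0.2546, 0.0053]
ee_rot: [0.0, 0.698, 0.716, 0.001]
contact_force: [-0.4, 0.4, 6.8]
width: 0.0326
gripper_force: 39.4
```

```bash
python3 go.py 626.3,-108.7,150
```

```text
t 3.23 pos [456.3 254.6   5.3] w 32.6 grip 39.4 F [-0.4  0.4  6.8] zax [ 0.001  0.    -1.   ]
626.3,-108.7,150 shift units [-9.19   4.015 -3.617] turn units -0.049
```

Emit:
{"op": "play_rows", "data": {
  "motion": [
    [0, 0, -0.1, 0, 25],
    [0, 0, -0.5, 0, 25],
    [0, 0, -1.3, 0, 25],
    [0, 0, -2.4, 0, 25],
    [0, 0, -2.8, 0, 25]
  ]
}}

```text
clock: 3.85
position: [0.4572, 0.255, 0.1189]
ee_rot: [0.001, 0.698, 0.716, 0.002]
contact_force: [-0.0, -0.3, -1.3]
width: 0.0326
gripper_force: 39.8
```

```bash
cat > see.py <<'E'
import sys,cv2
from rig import manip
n=sys.argv[1]
c=[int(v) for v in sys.argv[3].split(",")] 
i=manip.get_image(n)["img"][:,:,::-1];x,y,r=c
cv2.imwrite(f"pics/{sys.argv[2]}.png",cv2.resize(i[max(y-r,0):y+r,max(x-r,0):x+r],(500,500)))
E
python3 see.py scene red1 480,190,70; for k in 1 2 3; do python3 go.py 626.3,-108.7,150; done
```

```text
t 3.9 pos [457.8 255.2 120. ] w 32.5 grip 39.8 F [ 0.2  0.2 -0.4] zax [ 0.006  0.002 -1.   ]
626.3,-108.7,150 shift units [-9.204  3.976 -0.745] turn units -0.049
t 3.9 pos [457.8 255.2 120. ] w 32.5 grip 39.8 F [ 0.2  0.2 -0.4] zax [ 0.006  0.002 -1.   ]
626.3,-108.7,150 shift units [-9.204  3.976 -0.745] turn units -0.049
t 3.9 pos [457.8 255.2 120. ] w 32.5 grip 39.8 F [ 0.2  0.2 -0.4] zax [ 0.006  0.002 -1.   ]
626.3,-108.7,150 shift units [-9.204  3.976 -0.745] turn units -0.049
```

View pics/red1.png

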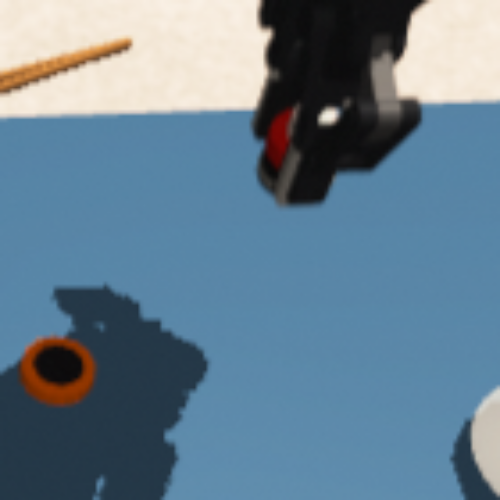

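The red objective is held between the fingers, clear of the bench (crop about (300,150)).

Emit:
{"op": "play_rows", "data": {
  "motion": [
    [-1.2, 0.5, -0.3, 0, 25],
    [-2.6, 1.1, -0.5, 0, 25],
    [-4, 1.7, -0.5, 0, 25],
    [-5.4, 2.4, -0.5, 0, 25],
    [-6.4, 2.8, -0.5, 0, 25]
  ]
}}

```text
clock: 4.53
position: [0.5754, -0.0011, 0.1355]
ee_rot: [0.0, 0.698, 0.716, -0.0]
contact_force: [0.2, 0.4, -1.0]
width: 0.0323
gripper_force: 39.9
```

Emit:
{"op": "play_rows", "data": {
  "motion": [
    [-1, 0.4, 0, 0, 25],
    [-2, 0.9, 0, 0, 25],
    [-2.6, 1.1, 0, 0, 25],
    [-2.85, 1.2, 0, 0, 25],
    [-2.85, 1.2, 0, 0, 25]
  ]
}}

```text
clock: 5.15
position: [0.625, -0.1108, 0.1359]
ee_rot: [-0.001, 0.698, 0.716, -0.0]
contact_force: [0.0, -0.1, -0.2]
width: 0.0326
gripper_force: 39.9
```

```bash
python3 go.py 626.3,-111.2,16
```

```text
t 5.15 pos [ 625.  -110.8  135.9] w 32.6 grip 39.9 F [ 0.  -0.1 -0.2] zax [-0.001  0.001 -1.   ]
626.3,-111.2,16 shift units [-0.014  0.035  2.997] turn units -0.052
```

Emit:
{"op": "play_rows", "data": {
  "motion": [
    [0, 0.03, 1.2, 0, 25],
    [0, 0.03, 2.2, 0, 25],
    [0, 0.03, 2.7, 0, 25],
    [0, 0.03, 2.9, 0, 25],
    [0, 0.03, 2.93, 0, 25]
  ]
}}

```text
clock: 5.78
position: [0.6266, -0.1103, 0.0193]
ee_rot: [-0.0, 0.697, 0.717, 0.0]
contact_force: [0.3, 0.6, -1.0]
width: 0.0324
gripper_force: 39.9
```

Emit:
{"op": "play_rows", "data": {
  "motion": [
    [0, 0, 0.03, 0, 25],
    [0, 0, 0.06, 0, 25],
    [0, 0, 0.08, 0, 25],
    [0, 0, 0.09, 0, 25],
    [0, 0, 0.09, 0, 25]
  ]
}}

```text
clock: 6.4
position: [0.6267, -0.1113, 0.0155]
ee_rot: [0.0, 0.698, 0.716, -0.0]
contact_force: [1.2, 0.9, -0.3]
width: 0.0328
gripper_force: 39.9
```

```bash
python3 go.py 626.3,-111.2,15
```

```text
t 6.4 pos [ 626.7 -111.3   15.5] w 32.8 grip 39.9 F [ 1.2  0.9 -0.3] zax [ 0. -0. -1.]
626.3,-111.2,15 shift units [ 0.004 -0.01   0.012] turn units -0.05
```

Keep lowering in small steps until contact force shows.

Emit:
{"op": "play_rows", "data": {
  "motion": [
    [0, 0, 0.02, 0, 25],
    [0, 0, 0.03, 0, 25],
    [0, 0, 0.04, 0, 25]
  ]
}}

```text
clock: 6.78
position: [0.6268, -0.1114, 0.0153]
ee_rot: [0.0, 0.698, 0.716, 0.0]
contact_force: [-2.7, 1.4, 9.2]
width: 0.0327
gripper_force: 40.7
```

Emit:
{"op": "play_rows", "data": {
  "motion": [
    [0, 0, 0, 0, 36],
    [0, 0, 0, 0, 42],
    [0, 0, 0, 0, 55],
    [0, 0, 0, 0, 70],
    [0, 0, 0, 0, 80]
  ]
}}

```text
clock: 7.4
position: [0.6267, -0.1113, 0.0138]
ee_rot: [0.0, 0.698, 0.716, -0.0]
contact_force: [0.2, 0.2, 0.3]
width: 0.0801
gripper_force: 0.0
```

Emit:
{"op": "play_rows", "data": {
  "motion": [
    [0, 0, -0.4, 0, 85],
    [0, 0, -1.5, 0, 85],
    [0, 0, -2.8, 0, 85],
    [0, 2, -3.2, 0, 85],
    [-1, 3, -3.2, 0, 85]
  ]
}}

```text
clock: 8.02
position: [0.7432, -0.1414, 0.1463]
ee_rot: [0.002, 0.697, 0.717, 0.002]
contact_force: [0.1, 0.1, 0.4]
width: 0.0847
gripper_force: 0.0
```

```bash
cat > chk.py <<'E'
from h import *;from rig import manip;import sys
k=sys.argv[1];T=np.array([float(v) for v in sys.argv[2].split(",")])/1e3;h=H[k]+float(sys.argv[3])
for n in("top","scene"):
    i=manip.get_image(n);C=cloud(i);b=blob(i,abs(C[:,:,2]-h)<.005,*proj(i,np.array([*T,h])))
    print(n,b and (round(b[2]),np.round(cast(i,b[0],b[1],h)*1e3,1)))
E
python3 chk.py red 626.3,-108.7 .01; python3 go.py 497,-270,150
```

```text
top None
scene (134, array([ 627.7, -106. ,   48. ]))
t 8.12 pos [ 746.1 -147.2  142.3] w 85.3 grip 0.0 F [-1.3 -0.1 -0.7] zax [ 0.007 -0.004 -1.   ]
497,-270,150 shift units [-2.915 -6.301 -0.226] turn units -0.057
```

Emit:
{"op": "play_rows", "data": {
  "motion": [
    [-0.6, -1.3, 0, 0, 85],
    [-1.2, -2.6, 0, 0, 85],
    [-1.8, -3.9, 0, 0, 85],
    [-2.4, -5.2, 0, 0, 85],
    [-2.9, -6.3, 0, 0, 85]
  ]
}}

```text
clock: 8.75
position: [0.4891, -0.2663, 0.1424]
ee_rot: [0.0, 0.698, 0.716, -0.0]
contact_force: [0.0, -0.5, -0.4]
width: 0.0848
gripper_force: 0.0
```

```bash
python3 go.py 497,-270,10
```

```text
t 8.75 pos [ 489.1 -266.3  142.4] w 84.8 grip 0.0 F [ 0.  -0.5 -0.4] zax [ 0.    -0.001 -1.   ]
497,-270,10 shift units [-0.095  0.195  3.309] turn units -0.052
```

Emit:
{"op": "play_rows", "data": {
  "motion": [
    [-0.1, 0.2, 0, 0, 85],
    [-0.1, 0.2, 0, 0, 85],
    [-0.1, 0.2, 0, 0, 85]
  ]
}}

```text
clock: 9.12
position: [0.5006, -0.2693, 0.1417]
ee_rot: [0.0, 0.697, 0.717, 0.0]
contact_force: [0.2, 0.1, -0.1]
width: 0.085
gripper_force: 0.0
```

```bash
python3 go.py 497,-270,10
```

```text
t 9.12 pos [ 500.6 -269.3  141.7] w 85.0 grip 0.0 F [ 0.2  0.1 -0.1] zax [ 0.001 -0.    -1.   ]
497,-270,10 shift units [-0.015 -0.093  3.292] turn units -0.044
```

Emit:
{"op": "play_rows", "data": {
  "motion": [
    [0, -0.09, 0.8, 0, 85],
    [0, -0.09, 1.8, 0, 85],
    [0, -0.09, 2.7, 0, 85],
    [0, -0.09, 3.25, 0, 85],
    [0, -0.09, 3.25, 0, 85]
  ]
}}

```text
clock: 9.75
position: [0.4955, -0.2683, 0.0095]
ee_rot: [-0.002, 0.697, 0.717, -0.0]
contact_force: [0.5, 0.3, 0.1]
width: 0.0854
gripper_force: 0.0
```

```bash
python3 go.py 497,-270,11
```

```text
t 9.75 pos [ 495.5 -268.3    9.5] w 85.4 grip 0.0 F [0.5 0.3 0.1] zax [-0.004  0.003 -1.   ]
497,-270,11 shift units [-0.043  0.036 -0.037] turn units -0.042
```

Close enough; close the fingers, then lift.

Emit:
{"op": "play_rows", "data": {
  "motion": [
    [0.04, 0.03, 0, 0, 60],
    [0.04, 0.03, 0, 0, 45],
    [0.04, 0.03, 0, 0, 38],
    [0.04, 0.03, 0, 0, 25],
    [0.04, 0.03, 0, 0, 25]
  ]
}}

```text
clock: 10.38
position: [0.4977, -0.2686, 0.0125]
ee_rot: [0.001, 0.698, 0.716, 0.0]
contact_force: [-1.2, 0.8, 6.4]
width: 0.0327
gripper_force: 39.7
```

```bash
python3 go.py 628.9,-41,150
```

```text
t 10.38 pos [ 497.7 -268.6   12.5] w 32.7 grip 39.7 F [-1.2  0.8  6.4] zax [ 0.001 -0.001 -1.   ]
628.9,-41,150 shift units [ 5.599  3.433 -3.439] turn units -0.05
```

Emit:
{"op": "play_rows", "data": {
  "motion": [
    [0, 0, -0.1, 0, 25],
    [0, 0, -0.6, 0, 25],
    [0, 0, -1.6, 0, 25],
    [0, 0, -2.7, 0, 25],
    [0, 0, -3.3, 0, 25]
  ]
}}

```text
clock: 11.0
position: [0.4979, -0.2688, 0.1457]
ee_rot: [0.002, 0.698, 0.716, 0.0]
contact_force: [0.2, -1.3, -1.2]
width: 0.0331
gripper_force: 39.9
```

Emit:
{"op": "play_rows", "data": {
  "motion": [
    [0.9, 0.6, 0, 0, 25],
    [2.1, 1.3, 0, 0, 25],
    [3.3, 2.1, 0, 0, 25],
    [4.4, 2.8, 0, 0, 25],
    [5.2, 3.2, 0, 0, 25]
  ]
}}

```text
clock: 11.62
position: [0.6206, -0.0548, 0.143]
ee_rot: [-0.0, 0.697, 0.717, 0.0]
contact_force: [0.3, -0.7, -1.2]
width: 0.0329
gripper_force: 40.0
```

Emit:
{"op": "play_rows", "data": {
  "motion": [
    [0.35, 0.2, 0, 0, 25],
    [0.45, 0.25, 0, 0, 25],
    [0.45, 0.25, 0, 0, 25],
    [0.45, 0.25, 0, 0, 25]
  ]
}}

```text
clock: 12.12
position: [0.6287, -0.0401, 0.1434]
ee_rot: [0.0, 0.698, 0.716, -0.0]
contact_force: [-0.3, 0.7, -1.3]
width: 0.0329
gripper_force: 40.0
```

```bash
python3 go.py 629,-38.5,22.5
```

```text
t 12.12 pos [628.7 -40.1 143.4] w 32.9 grip 40.0 F [-0.3  0.7 -1.3] zax [-0.    -0.001 -1.   ]
629,-38.5,22.5 shift units [0.041 0.009 3.023] turn units -0.059
```

Emit:
{"op": "play_rows", "data": {
  "motion": [
    [0.04, 0, 1.2, 0, 25],
    [0.04, 0, 2.2, 0, 25],
    [0.04, 0, 2.75, 0, 25],
    [0.04, 0, 2.92, 0, 25],
    [0.04, 0, 2.92, 0, 25]
  ]
}}

```text
clock: 12.75
position: [0.6294, -0.0378, 0.0269]
ee_rot: [0.0, 0.698, 0.716, -0.0]
contact_force: [-0.2, -0.5, -0.8]
width: 0.0326
gripper_force: 40.0
```

Emit:
{"op": "play_rows", "data": {
  "motion": [
    [0, 0, 0.02, 0, 25],
    [0, 0, 0.04, 0, 25],
    [0, 0, 0.06, 0, 25],
    [0, 0, 0.08, 0, 25],
    [0, 0, 0.09, 0, 25]
  ]
}}

```text
clock: 13.38
position: [0.6292, -0.037, 0.023]
ee_rot: [0.0, 0.698, 0.716, -0.0]
contact_force: [0.3, 0.5, -1.5]
width: 0.0331
gripper_force: 40.0
```

Emit:
{"op": "play_rows", "data": {
  "motion": [
    [0, 0, 0.02, 0, 25],
    [0, 0, 0.03, 0, 25],
    [0, 0, 0.04, 0, 25],
    [0, 0, 0.04, 0, 25]
  ]
}}

```text
clock: 13.88
position: [0.6293, -0.0371, 0.0225]
ee_rot: [0.0, 0.698, 0.716, 0.0]
contact_force: [-1.9, -0.3, 6.4]
width: 0.0326
gripper_force: 40.5
```

Emit:
{"op": "play_rows", "data": {
  "motion": [
    [0, 0, 0, 0, 36],
    [0, 0, 0, 0, 42],
    [0, 0, 0, 0, 55],
    [0, 0, 0, 0, 70],
    [0, 0, 0, 0, 80]
  ]
}}

```text
clock: 14.5
position: [0.6292, -0.0371, 0.0213]
ee_rot: [-0.0, 0.698, 0.716, -0.0]
contact_force: [0.4, 0.5, -0.7]
width: 0.0799
gripper_force: 0.0
```

Emit:
{"op": "play_rows", "data": {
  "motion": [
    [0, 0, -0.4, 0, 85],
    [0, 0, -1.5, 0, 85],
    [0, 0, -2.8, 0, 85],
    [0, -1, -3.2, 0, 85],
    [0, -2.3, -3.2, 0, 85]
  ]
}}

```text
clock: 15.12
position: [0.5388, -0.04, 0.1526]
ee_rot: [0.003, 0.698, 0.716, 0.002]
contact_force: [-0.6, -0.3, -0.5]
width: 0.0851
gripper_force: 0.0
```

Emit:
{"op": "play_rows", "data": {
  "motion": [
    [-0.2, -1, 0, 0, 85],
    [-0.3, -1.8, 0, 0, 85],
    [-0.3, -2.3, 0, 0, 85],
    [-0.3, -2.3, 0, 0, 85],
    [-0.3, -2.3, 0, 0, 85]
  ]
}}

```text
clock: 15.75
position: [0.4471, -0.0542, 0.1503]
ee_rot: [0.001, 0.698, 0.716, 0.001]
contact_force: [0.4, -1.0, 0.4]
width: 0.085
gripper_force: 0.0
```

```bash
python3 chk.py yellow 629,-39 .01; python3 chk.py red 626.3,-108 .01; python3 go.py 443.2,-57.9,22
```

```text
top (29, array([633. , -46.2,  62. ]))
scene (139, array([630.6, -38.4,  62. ]))
top (122, array([ 627.3, -108.4,   48. ]))
scene (130, array([ 627.5, -106. ,   48. ]))
t 15.95 pos [446.5 -54.  149.4] w 84.9 grip 0.0 F [ 0.6 -0.4  0.2] zax [ 0. -0. -1.]
443.2,-57.9,22 shift units [-0.095 -0.086  3.185] turn units -0.048
```

Emit:
{"op": "play_rows", "data": {
  "motion": [
    [-0.1, -0.09, 0, 0, 85],
    [-0.1, -0.09, 0.9, 0, 85],
    [-0.1, -0.09, 2.0, 0, 85],
    [-0.1, -0.09, 2.9, 0, 85],
    [-0.1, -0.09, 3.18, 0, 85]
  ]
}}

```text
clock: 16.58
position: [0.4405, -0.0578, 0.0204]
ee_rot: [-0.002, 0.698, 0.716, -0.001]
contact_force: [0.6, -0.4, 0.1]
width: 0.0851
gripper_force: 0.0
```

Emit:
{"op": "play_rows", "data": {
  "motion": [
    [0, 0, 0, 0, 60],
    [0, 0, 0, 0, 45],
    [0, 0, 0, 0, 38],
    [0, 0, 0, 0, 25],
    [0, 0, 0, 0, 25]
  ]
}}

```text
clock: 17.2
position: [0.4429, -0.0583, 0.0234]
ee_rot: [0.001, 0.698, 0.716, 0.0]
contact_force: [-1.0, 0.1, 5.7]
width: 0.0331
gripper_force: 39.4
```

```bash
python3 go.py 631.3,30.5,150
```

```text
t 17.2 pos [442.9 -58.3  23.4] w 33.1 grip 39.4 F [-1.   0.1  5.7] zax [ 0.002 -0.001 -1.   ]
631.3,30.5,150 shift units [ 2.092  4.774 -3.156] turn units -0.049
```

Emit:
{"op": "play_rows", "data": {
  "motion": [
    [0, 0, -0.1, 0, 25],
    [0, 0, -0.6, 0, 25],
    [0, 0, -1.6, 0, 25],
    [0, 0, -2.7, 0, 25],
    [0, 0, -3.1, 0, 25]
  ]
}}

```text
clock: 17.82
position: [0.4434, -0.0583, 0.1491]
ee_rot: [0.002, 0.698, 0.716, 0.001]
contact_force: [-0.2, 0.6, -2.9]
width: 0.0331
gripper_force: 40.0
```

Emit:
{"op": "play_rows", "data": {
  "motion": [
    [0.3, 0.8, 0, 0, 25],
    [0.8, 1.9, 0, 0, 25],
    [1.3, 3.1, 0, 0, 25],
    [1.8, 4.1, 0, 0, 25],
    [2.05, 4.65, 0, 0, 25]
  ]
}}

```text
clock: 18.45
position: [0.6276, 0.0301, 0.1459]
ee_rot: [0.0, 0.697, 0.717, 0.0]
contact_force: [-0.5, -0.1, -1.0]
width: 0.0327
gripper_force: 40.1
```

Emit:
{"op": "play_rows", "data": {
  "motion": [
    [0.05, 0.12, 0, 0, 25],
    [0.05, 0.12, 0, 0, 25],
    [0.05, 0.12, 0, 0, 25],
    [0.05, 0.12, 0, 0, 25]
  ]
}}

```text
clock: 18.95
position: [0.6298, 0.0304, 0.1465]
ee_rot: [0.0, 0.698, 0.716, -0.0]
contact_force: [0.3, -0.8, -1.8]
width: 0.0324
gripper_force: 40.2
```

```bash
python3 go.py 631,30.5,33.4
```

```text
t 18.95 pos [629.8  30.4 146.5] w 32.4 grip 40.2 F [ 0.3 -0.8 -1.8] zax [-0. -0. -1.]
631,30.5,33.4 shift units [2.000e-03 3.000e-02 2.828e+00] turn units -0.054
```

Emit:
{"op": "play_rows", "data": {
  "motion": [
    [0, 0.03, 1, 0, 25],
    [0, 0.03, 2, 0, 25],
    [0, 0.03, 2.55, 0, 25],
    [0, 0.03, 2.73, 0, 25],
    [0, 0.03, 2.73, 0, 25]
  ]
}}

```text
clock: 19.58
position: [0.6319, 0.0308, 0.0373]
ee_rot: [0.0, 0.698, 0.716, 0.0]
contact_force: [0.1, -0.9, -1.3]
width: 0.0328
gripper_force: 40.2
```

Emit:
{"op": "play_rows", "data": {
  "motion": [
    [0, 0, 0.02, 0, 25],
    [0, 0, 0.04, 0, 25],
    [0, 0, 0.06, 0, 25],
    [0, 0, 0.08, 0, 25],
    [0, 0, 0.1, 0, 25]
  ]
}}

```text
clock: 20.2
position: [0.6319, 0.031, 0.0335]
ee_rot: [0.0, 0.698, 0.716, 0.0]
contact_force: [-1.2, -0.2, 6.0]
width: 0.033
gripper_force: 40.7
```

Emit:
{"op": "play_rows", "data": {
  "motion": [
    [0, 0, 0.01, 0, 25],
    [0, 0, 0.02, 0, 25]
  ]
}}

```text
clock: 20.45
position: [0.6319, 0.031, 0.0335]
ee_rot: [0.0, 0.698, 0.716, 0.0]
contact_force: [-3.2, 0.7, 8.7]
width: 0.0328
gripper_force: 40.7
```

Emit:
{"op": "play_rows", "data": {
  "motion": [
    [0, 0, 0, 0, 36],
    [0, 0, 0, 0, 42],
    [0, 0, 0, 0, 55],
    [0, 0, 0, 0, 70],
    [0, 0, 0, 0, 80]
  ]
}}

```text
clock: 21.08
position: [0.6319, 0.0309, 0.0321]
ee_rot: [0.0, 0.698, 0.716, -0.0]
contact_force: [-0.3, 0.0, -0.8]
width: 0.0794
gripper_force: 0.0
```

Emit:
{"op": "play_rows", "data": {
  "motion": [
    [0, 0, -0.4, 0, 85],
    [0, 0, -1.5, 0, 85],
    [0, 0, -2.8, 0, 85],
    [0, -1, -3.2, 0, 85],
    [0, -2.3, -3.2, 0, 85]
  ]
}}

```text
clock: 21.7
position: [0.5415, 0.0283, 0.1634]
ee_rot: [0.003, 0.698, 0.716, 0.002]
contact_force: [-0.4, 0.2, -0.6]
width: 0.0854
gripper_force: 0.0
```

Emit:
{"op": "play_rows", "data": {
  "motion": [
    [0.3, -1, 0, 0, 85],
    [0.4, -1.5, 0, 0, 85],
    [0.4, -1.5, 0, 0, 85],
    [0.4, -1.5, 0, 0, 85]
  ]
}}

```text
clock: 22.2
position: [0.4811, 0.0428, 0.1611]
ee_rot: [0.001, 0.698, 0.716, 0.001]
contact_force: [-0.2, 0.3, -0.0]
width: 0.0851
gripper_force: 0.0
```

```bash
python3 chk.py blue 631,30.5 .01; python3 chk.py yellow 629,-39 .01; python3 go.py 481.6,48.5,34
```

```text
top None
scene (139, array([632.8,  32. ,  76. ]))
top (44, array([630.8, -46.2,  62. ]))
scene (140, array([630.7, -38.5,  62. ]))
t 22.4 pos [480.5  42.8 160.1] w 85.0 grip 0.0 F [ 0.9 -0.3 -0.8] zax [ 0. -0. -1.]
481.6,48.5,34 shift units [0.142 0.03  3.153] turn units -0.052
```

Blue matches disc C in the scene view (632.8, 32.0 against 632.3, 31.6). Next is white.

Emit:
{"op": "play_rows", "data": {
  "motion": [
    [0.14, 0.03, 0, 0, 85],
    [0.14, 0.03, 0.9, 0, 85],
    [0.14, 0.03, 2.0, 0, 85],
    [0.14, 0.03, 2.9, 0, 85],
    [0.14, 0.03, 3.15, 0, 85]
  ]
}}

```text
clock: 23.02
position: [0.479, 0.0489, 0.0322]
ee_rot: [-0.002, 0.698, 0.716, -0.002]
contact_force: [-0.1, -0.7, -0.7]
width: 0.0848
gripper_force: 0.0
```

Emit:
{"op": "play_rows", "data": {
  "motion": [
    [0, 0, 0, 0, 60],
    [0, 0, 0, 0, 45],
    [0, 0, 0, 0, 38],
    [0, 0, 0, 0, 25],
    [0, 0, 0, 0, 25]
  ]
}}

```text
clock: 23.65
position: [0.4812, 0.0486, 0.0354]
ee_rot: [0.001, 0.698, 0.716, 0.001]
contact_force: [-2.4, 0.0, 7.0]
width: 0.033
gripper_force: 39.2
```

```bash
python3 go.py 633.8,100,170
```

```text
t 23.65 pos [481.2  48.6  35.4] w 33.0 grip 39.2 F [-2.4  0.   7. ] zax [ 0.002 -0.    -1.   ]
633.8,100,170 shift units [ 1.185  3.854 -3.358] turn units -0.05
```

Emit:
{"op": "play_rows", "data": {
  "motion": [
    [0, 0, -0.1, 0, 25],
    [0, 0, -0.6, 0, 25],
    [0, 0, -1.6, 0, 25],
    [0, 0, -2.7, 0, 25],
    [0, 0, -3.1, 0, 25]
  ]
}}

```text
clock: 24.28
position: [0.4818, 0.0486, 0.1608]
ee_rot: [0.002, 0.698, 0.716, 0.001]
contact_force: [0.1, 0.9, -2.3]
width: 0.0328
gripper_force: 40.3
```

Emit:
{"op": "play_rows", "data": {
  "motion": [
    [0.2, 0.6, 0, 0, 25],
    [0.5, 1.6, 0, 0, 25],
    [0.8, 2.7, 0, 0, 25],
    [1.1, 3.5, 0, 0, 25],
    [1.17, 3.8, 0, 0, 25]
  ]
}}

```text
clock: 24.9
position: [0.6324, 0.1, 0.1573]
ee_rot: [-0.0, 0.698, 0.717, -0.0]
contact_force: [-1.3, -0.0, -2.0]
width: 0.0332
gripper_force: 40.3
```

Emit:
{"op": "play_rows", "data": {
  "motion": [
    [0, 0.05, 0, 0, 25],
    [0, 0.05, 0, 0, 25],
    [0, 0.05, 0, 0, 25],
    [0, 0.05, 0, 0, 25]
  ]
}}

```text
clock: 25.4
position: [0.6326, 0.0992, 0.1586]
ee_rot: [0.0, 0.698, 0.716, -0.0]
contact_force: [0.1, 0.1, -1.7]
width: 0.033
gripper_force: 40.3
```

```bash
python3 go.py 633.5,100,45.4
```

```text
t 25.4 pos [632.6  99.2 158.6] w 33.0 grip 40.3 F [ 0.1  0.1 -1.7] zax [ 0. -0. -1.]
633.5,100,45.4 shift units [0.02  0.022 2.829] turn units -0.052
```

Emit:
{"op": "play_rows", "data": {
  "motion": [
    [0.02, 0.02, 1, 0, 25],
    [0.02, 0.02, 2, 0, 25],
    [0.02, 0.02, 2.55, 0, 25],
    [0.02, 0.02, 2.73, 0, 25],
    [0.02, 0.02, 2.73, 0, 25]
  ]
}}

```text
clock: 26.02
position: [0.6342, 0.1002, 0.0493]
ee_rot: [0.0, 0.698, 0.716, 0.0]
contact_force: [-0.5, 1.0, -2.0]
width: 0.0329
gripper_force: 40.3
```

Emit:
{"op": "play_rows", "data": {
  "motion": [
    [0, 0, 0.02, 0, 25],
    [0, 0, 0.04, 0, 25],
    [0, 0, 0.06, 0, 25],
    [0, 0, 0.08, 0, 25],
    [0, 0, 0.1, 0, 25]
  ]
}}

```text
clock: 26.65
position: [0.6341, 0.1003, 0.0454]
ee_rot: [0.0, 0.698, 0.716, 0.0]
contact_force: [-2.2, 0.1, 3.9]
width: 0.0326
gripper_force: 40.8
```

Emit:
{"op": "play_rows", "data": {
  "motion": [
    [0, 0, 0.01, 0, 25],
    [0, 0, 0.02, 0, 25]
  ]
}}

```text
clock: 26.9
position: [0.6341, 0.1003, 0.0454]
ee_rot: [0.0, 0.698, 0.716, 0.0]
contact_force: [-2.2, 0.0, 7.7]
width: 0.0332
gripper_force: 41.1
```

Emit:
{"op": "play_rows", "data": {
  "motion": [
    [0, 0, 0, 0, 36],
    [0, 0, 0, 0, 42],
    [0, 0, 0, 0, 55],
    [0, 0, 0, 0, 70],
    [0, 0, 0, 0, 80]
  ]
}}

```text
clock: 27.52
position: [0.6341, 0.1003, 0.0441]
ee_rot: [0.0, 0.698, 0.716, -0.0]
contact_force: [0.5, -0.5, -1.2]
width: 0.0798
gripper_force: 0.0
```

Emit:
{"op": "play_rows", "data": {
  "motion": [
    [0, 0, -0.4, 0, 85],
    [0, 0, -1.5, 0, 85],
    [0, 0, -2.8, 0, 85],
    [0, -1, -3.2, 0, 85],
    [0, -2.3, -3.2, 0, 85]
  ]
}}

```text
clock: 28.15
position: [0.5436, 0.0979, 0.1754]
ee_rot: [0.002, 0.698, 0.716, 0.002]
contact_force: [-0.5, 0.2, 0.2]
width: 0.0848
gripper_force: 0.0
```

Emit:
{"op": "play_rows", "data": {
  "motion": [
    [0, -1.4, 0, 0, 85],
    [0, -2.8, 0, 0, 85],
    [0, -4.2, 0, 0, 85],
    [0, -5, 0, 0, 85],
    [0, -5, 0, 0, 85]
  ]
}}

```text
clock: 28.78
position: [0.3399, 0.0926, 0.1731]
ee_rot: [0.0, 0.698, 0.716, 0.0]
contact_force: [0.1, 0.3, -0.3]
width: 0.0847
gripper_force: 0.0
```

```bash
for a in "red 626.3,-108" "yellow 629,-39" "blue 631,30.5" "white 634,100"; do python3 chk.py $a .01; done; python3 see.py top fin 320,240,240
```

```text
top (122, array([ 627.3, -108.4,   48. ]))
scene (134, array([ 627.7, -106. ,   48. ]))
top (125, array([629.9, -40.7,  62. ]))
scene (138, array([630.6, -38.4,  62. ]))
top (126, array([632.5,  29.8,  76. ]))
scene (143, array([632.8,  32.1,  76. ]))
top (136, array([633.5,  98.8,  90. ]))
scene (144, array([634.3, 101. ,  90. ]))
```

View pics/fin.png

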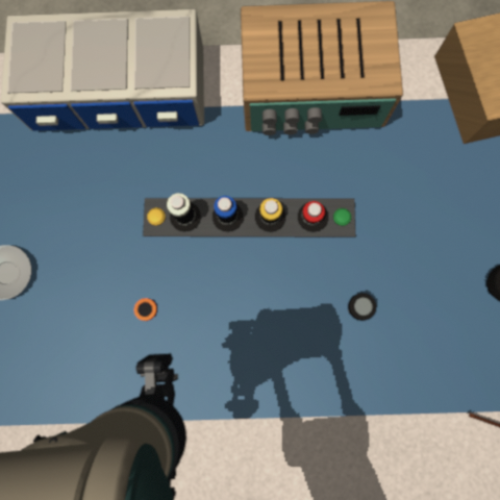

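All four stand upright on the discs. From the green magnet at (342,217) the order is red (313,212), yellow (270,210), blue (224,208), white (180,205). Each is within about 2 mm of its disc centre, and the eyepiece is untouched at (362,306).

```bash
python3 -c "
from rig import manip
print(manip.sign_off())"
```

```text
the job is handed in; nothing more can be done
None
```

The job is handed in: red, yellow, blue and white stand upright in that order from the green magnet, each within about 2.5 mm of its disc centre by the cameras, and the eyepiece was left where it stood (about 29 s used).

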